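Fit the metering pump's access cover and hold it shut

ROBOT

A 7-joint arm with a two-finger parallel gripper is mounted at the origin on the work surface. World frame = base frame: x ahead of the robot, y to its left, z up, the work surface at z = 0. Lengths are in mm, angles in rad, forces in N, time in s.
With the tool pointing down it reaches from about 400 to 875 mm from the base axis. Payload 19.3 kg.
Tool frame: the origin (TCP) lies midway between the tips of the shut fingers; the grasp point (between the pads) lies 19 mm behind it; z points along the fingers, y is the line along which they close (so a half turn about z gives the same grasp; the last joint's range is limited). The gripper opens to 85 mm and grips with 20 to 120 N. Pads are 22 mm wide; open, the fingers measure 114 mm over their backs; the gripper's body (76 mm by 85 mm) begins 54 mm behind the grasp point. The pads swing forward as they close: fully open they stand 13 mm farther back than shut.
Start: joints at [-1.399, 0.521, -0.036, 1.599, 0.021, 1.021, -0.113], TCP at [149.676, 606.804, 207.691] pointing down, gripper open.
Joint ranges: [-2.91, 2.91], [-0.3, 2.13], [-1.5, 1.42], [0.17, 2.43], [-1.26, 4.41], [0.16, 1.93], [-2.52, 2.52]. Speed limits (rad/s): [1.89, 1.89, 2.39, 2.39, 3.01, 3.01, 3.01].

INTERFACE

Orientations are given as a unit quaternion [w, x, y, z].
In Python, from rig import state, get_image, calibration, hand_in gives the robot as it stands.
- The arm moves only by the tool move_arm, never from a script. Its argument "steps" is a list of rows, each a list of 3 entries, a list of its own where there are three numbers: the shift along the tool's x, y, z in units of 30 mm (1.0 is 30 mm), then the turn, a rotation vector about the tool's x, y, z in units of 6 degrees (1.0 is 6 degrees), then the finger opening in mm, from 0 to 85.4. A call has exactly 10 rows; each row is the pose to reach, as a shift and turn from the pose commanded when the call began, along the tool's axes at that moment; what a row does not reach only later rows make up. A row lasts 1/12 s, in which the tool goes at most 41.7 mm and 7.16 degrees, less where a joint would pass 70% of its speed; a pose out of reach is approached as far as the arm can. A call with a gripper value outside its range is refused whole. The fingers move at their own pace and stop on an object; "grip_force" is the grip in N (left out, the last holds). Time passes only in rows, so rows that repeat a pose let the fingers close, or fill a call up. It gives the time, the measured TCP pose, the force, the opening and the grip force at its end, in the units of the state.
- state(): the state, without advancing time (a new reading comes with each control period).
- get_image(name): name is "scene" or "top" or "wrist"; returns the picture (384x512x3 uint8, red, green, blue); there is no depth.
- calibration(name): a dict with "vertical_fov" (degrees; the focal length in pixels is half the picture's height over the tangent of half this angle, whatever the lens; pixels are square), "cx", "cy" (the principal point, pixels), "D" ([k1, k2, p1, p2, k3] as OpenCV has them; the pictures are not rectified), "extrinsics" (4x4, takes a point from camera to world coordinates); the wrist camera has in their place "mount" (4x4, takes a point from camera to tool coordinates, whose origin is the TCP and whose axes are the flange's). Camera axes: x right, y down, z forward; pixel columns grow to the right and rows downward; lengths in mm; the calibration is good to about 2 mm. A picture is of the moment at which its call begins: read the wrist's pose just before it. calibration takes no time and is no camera call.
- hand_in(): hands the job in; it is judged then, once.
The state is a dict: "time": time; "q": joint angles; "qd": joint speeds; "joint_efforts": joint torques, N m; "position": TCP position; "eef_rot": TCP orientation; "force": force on the tool from outside, world axes, zero at the start; "wrist_torque": the same for the moment, N m; "finger_gap": finger opening in mm; "grip_force": force on a finger pad.
Only numpy, scipy, OpenCV 4.12 (cv2) and the standard library are available. Lean on these libraries where they do the work, as an engineer would, in place of code of your own. Each camera call takes 0.05 s, during which the arm holds its last target. There are 200 camera calls.

TASK

Put the pump's loose access cover rim-down into the opening on top of the metering pump, as it lies now with the knob still crosswise. Then turn its quarter-turn knob clockwise until the slot in the knob lines up with the two ribs on the cover, and press the cover down against its sprung seal until it is flush on the pump all round. Finish while still holding it pressed flush, and leave the other things on the bench alone.

Things in the scene. Friction and masses are not known exactly. Their poses are not given: they have to be found in the camera images.
- pump: Metering pump, a grey painted box 220 (x) x 180 (y) x 75 high, fixed to the bench; origin at the centre of its underside. In its top is a rectangular opening 116 (along x) x 86 (along y), centred. Round the inside lies a sprung rubber seal that meets the cover's rim.
- opening (a point): Centre of the opening, level with the pump's top (75 above the bench); axes as the pump's.
- cheeks (a point): Middle of the slot between two steel cheeks inside the opening, level with the cheeks' tops, 5 below the pump's top. Cheeks 64 long, the slot 15 wide, running along the pump's x. It takes the knob's crossbar only when knob and slot are in line.
- cover: Loose aluminium cover, 220 to 340 g, rim-down on the bench. Plate 136 (x) x 106 (y) x 5, its upper face 21 above the origin; under it a rim 110 x 80 outside, 16 deep, 3 clearance all round in the opening. Origin: centre of the rim's lower edge; z up. Two dark ribs on the plate lie along its x. Fits either way round, long side along the pump's x. Home: origin 16 below opening.
- crossbar (a point): Centre of the round steel crossbar under the plate, turned by the knob and parallel to its bar: 8 thick, 52 long, its underside 4 above the cover's origin. Knob out of line: the bar rests on the cheeks and the cover stays 7 proud. In line: the cover drops to the seal, 5 proud, and needs about 7 N to press flush; let go, it springs up.
- knob_top (a point): Centre of the top of the knob, 57 above the cover's origin, on the turning axis at the cover's centre; its x axis runs along the knob's bar. The knob is a black upright bar 46 long x 14 wide x 32 tall, light slot line along its top, on a steel disc 48 across and 4 thick that lies on the plate.
- knob (a joint): Angle of the knob on the cover, rad: 0 when the bar, its slot and the crossbar lie along the cover's x (in line with the ribs), growing counter-clockwise seen from above. It starts at 0.9 to 1.45, so it is turned clockwise; it can turn from -0.4 to 1.65, with no stop or click at 0. Slight friction (0.06 N m): the cover follows the knob when lifted.
- seal (a joint): How far the rubber seal is pressed down, m: 0 free, 0.005 when the cover is flush. Spring 4 N at 0, 9 N at 0.005.
- jar: Closed jar, 70 across x 110 high, bystander; origin at its underside.
- cup: Open cup, 76 across x 90 high, bystander; origin at its underside.
- driver: Screwdriver lying on the bench, bystander.
Things that resemble listed ones, but are neither listed nor needed, are in the scene too. Of the things shaped like the cover, the aluminium one is meant.

How it is judged (in metres and radians):
On the way, in this order (a step that is already met when the one before it is completed fails the run):
1. the cover sits rim-down in the pump's opening, knob still crosswise (horizontal distance between cover and opening below 0.006 m and z of cover in the frame of opening below -0.003 m and angle between cover's own z axis and vertical below 0.15 rad and angle between the x axis of cover and the x axis of pump, either way round below 0.15 rad and linear speed of cover below 0.05 m/s and value of joint knob above 0.5 rad), for 0.2 s.
2. the knob is turned until its slot lines up with the ribs, cover still in the opening (value of joint knob between -0.18 and 0.18 rad and horizontal distance between cover and opening below 0.006 m and z of cover in the frame of opening below -0.003 m), for 0.2 s.
At the end, for the whole second after the job is handed in: Cover rim-down in the opening, flush within 1.5 mm, level within 0.03 rad, knob in line within 0.18 rad, seal pressed over 3.5 mm, held at rest by the fingers with over 2 N; jar, cup and screwdriver within 30 mm of their starts (value of joint knob between -0.18 and 0.18 rad and horizontal distance between cover and opening below 0.006 m and z of cover in the frame of opening below -0.0145 m and angle between cover's own z axis and vertical below 0.03 rad and angle between the x axis of cover and the x axis of pump, either way round below 0.12 rad and value of joint seal above 0.0035 m and contact force between the fingers and cover above 2 N and linear speed of cover below 0.02 m/s and distance of each of jar, cup, driver from where it was at the start of the episode below 0.03 m); the arm keeps its last pose, push and grip.
It fails at once if a bystander is knocked or moved (distance of any of jar, cup, driver from where it was at the start of the episode above 0.03 m).
It also fails if it takes over 42 s, if anything falls off the work surface, if the arm or the gripper's body presses on something with over 40 N, if the wrist force passes 120 N, or if a joint passes its speed limit or range.

## Working session

There is one attempt and no reset: what is moved stays moved. The work goes in short steps, Python scripts to look and compute and a tool call to move; the robot and the scene stay as the last step left them, time stands still between calls to the robot, and variables do not carry over. Pictures are saved under pics/ and viewed, at most 10 in all, crops included, and the job is handed in when it is done.

Besides the shell and the picture viewer there is one more tool, called after "Emit:" as name(argument=value, ...), one argument or row to a line, values as JSON. move_arm: Moves the arm, as the interface text tells. Its arguments: {"type":"object","properties":{"steps":{"type":"array","items":{"type":"array"}},"grip_force":{"type":"number"}},"required":["steps"]}

```bash
mkdir -p pics; cat > h.py <<'E'
import numpy as np, cv2
from rig import state,get_image,calibration
from scipy.spatial.transform import Rotation as R
def K(c):
    f=192/np.tan(np.radians(c["vertical_fov"])/2); return np.array([[f,0,c["cx"]],[0,f,c["cy"]],[0,0,1.]])
def Rt(q): return R.from_quat([q[1],q[2],q[3],q[0]]).as_matrix()
def ext(name,s=None):
    c=calibration(name)
    if "extrinsics" in c: return np.array(c["extrinsics"])
    T=np.eye(4); T[:3,:3]=Rt(s["eef_rot"]); T[:3,3]=s["position"]
    return T@np.array(c["mount"])
def ray(name,px,z,s=None):
    c=calibration(name); E=ext(name,s)
    u=cv2.undistortPoints(np.array(px,float).reshape(-1,1,2),K(c),np.array(c["D"],float)).reshape(-1,2)
    d=np.c_[u,np.ones(len(u))]@E[:3,:3].T; o=E[:3,3]
    return o+d*((z-o[2])/d[:,2])[:,None]
def proj(name,P,s=None):
    c=calibration(name); Ei=np.linalg.inv(ext(name,s))
    P=np.array(P,float).reshape(-1,3)@Ei[:3,:3].T+Ei[:3,3]
    return cv2.projectPoints(P,np.zeros(3),np.zeros(3),K(c),np.array(c["D"],float))[0].reshape(-1,2)
def shot(name,fn):
    s=state(); im=get_image(name); cv2.imwrite(fn,cv2.cvtColor(im,cv2.COLOR_RGB2BGR)); return s,im
E
python3 - <<'E'
from h import *
s,a=shot("top","pics/top.png"); _,b=shot("scene","pics/scene.png")
print(s)
for n in("top","scene","wrist"): print(n,calibration(n))
E
```

```text
{'time': 0.0, 'q': array([-1.39919684,  0.5220118 , -0.03633755,  1.59998148,  0.02119243,
        1.02110997, -0.11279903]), 'qd': array([-1.02114770e-03, -4.92103672e-06, -1.93033309e-03,  1.58333589e-03,
       -1.28941200e-03,  3.18001156e-04, -1.24081160e-03]), 'joint_efforts': array([-8.87269471e-04, -9.27103114e+01,  1.97882608e+00, -3.69927406e+01,
        1.76706706e-02,  8.19451350e-03,  3.95864777e-05]), 'position': array([149.60015505, 606.46476311, 207.13651232]), 'eef_rot': array([-3.36066270e-05,  1.20607717e-01,  9.92700086e-01, -5.61955802e-04]), 'force': array([ 0.94989151, -0.28826862, -0.7016041 ]), 'wrist_torque': array([-0.02561006, -0.03652605,  0.0230451 ]), 'grip_force': 0.0, 'finger_gap': 85.52540603784249}
top {'vertical_fov': 45.76127365873717, 'cx': 250.3245966342479, 'cy': 193.55522766895123, 'D': array([-0.07092733,  0.        ,  0.        ,  0.        ,  0.        ]), 'extrinsics': array([[-5.72946539e-03, -9.86982462e-01,  1.60725833e-01,
         3.53816571e+02],
       [-9.99953176e-01,  4.40131900e-03, -8.61823165e-03,
        -1.47024885e+01],
   
[... 521 characters left out ...]
02],
       [ 1.13793835e-02, -5.21021883e-01, -8.53467461e-01,
         1.55278023e+03],
       [ 0.00000000e+00,  0.00000000e+00,  0.00000000e+00,
         1.00000000e+00]])}
wrist {'vertical_fov': 58.40615569007409, 'cx': 255.87684183020608, 'cy': 192.12156040541217, 'D': array([-0.08630297,  0.        ,  0.        ,  0.        ,  0.        ]), 'mount': array([[ 1.15403552e-03, -9.60804778e-01, -2.77223459e-01,
         7.08024387e+01],
       [ 9.99999328e-01,  1.13841023e-03,  2.17314787e-04,
         1.07044972e-01],
       [ 1.06796935e-04, -2.77223524e-01,  9.60805447e-01,
        -1.66970357e+02],
       [ 0.00000000e+00,  0.00000000e+00,  0.00000000e+00,
         1.00000000e+00]])}
```

View pics/top.png

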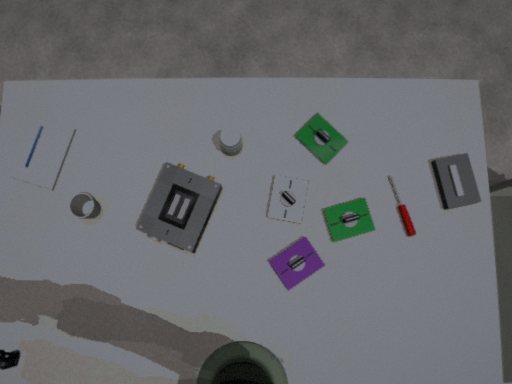

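View pics/scene.png

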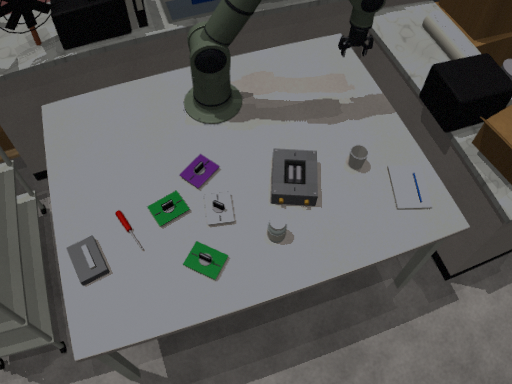

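Candidates shaped like the cover (top view): light grey (289,198), green (321,138), green (349,219), purple (297,263). The light one is the aluminium cover. The pump is at (180,207), jar (229,142), cup (85,206) and driver (402,206). I'll check the cover and pump in one close crop.

```bash
python3 - <<'E'
from h import *
im=cv2.imread("pics/top.png")
a=cv2.resize(im[165:235,255:325],None,fx=5.7,fy=5.7,interpolation=cv2.INTER_CUBIC)
b=cv2.resize(im[155:257,130:232],(399,399),interpolation=cv2.INTER_CUBIC)
cv2.imwrite("pics/crop1.png",np.hstack([a[:399,:399],b]))
g=cv2.cvtColor(im,cv2.COLOR_BGR2GRAY)
print(g[170:230:3,262:316:3])
E
```

```text
[[123 126 126 125 124 126 125 125 126 125 124 124 127 125 126 126 124 126]
 [127 127 127 128 124 125 124 125 127 125 124 126 124 125 125 125 125 126]
 [124 123 125 120  98 125 122 125 114 125 124 127 125 127 126 125 125 126]
 [126 124 124 119 116 125 123 126 125 125 124 126 126 122 124 123 124 123]
 [127 127 123 113 123 125 125 125 128 113 123 125 125 126 130 121 124 127]
 [124 126 126  96 123 123 128 124 126  95 124 125 126 126 125 126 126 127]
 [125 126 124  88 127 126 125 125 125 100 126 126 124 125 124 114 128 126]
 [123 124 123 100 122 128 101 106  74 112 123 125 126 125 126 127 127 126]
 [126 126 117  89 127 125 103  19 103  80 117 126 124 124 126 125 127 125]
 [125 126 118 121 127 123 103  60  23 101  81 119 124 127 127 124 125 124]
 [125 127  98 122 127 126 102 114  58  20 100  85 125 125 123 125 125 125]
 [124 124  95 124 126 126 123 114 117  58  23 118 125 127 127 126 126 124]
 [125 125  94 125 126 126 125 123  93 113 124 126 126 124 114 125 125 124]
 [124 126  93 126 126 127 124 127 113 126 124 124 125 125 124 126 124 123]
 [125 118 107 126 126 126 124 123  87 125 124 125 126 126 124 122 124 126]
 [127 117 122 128 126 123 124 113 118 125 124 125 125 125 124 127 124 126]
 [128 127 118 104 112 124 125 126 122 125 124 123 126 122 125 125 124 124]
 [124 125 126 125 125 124 119 119 119  89 121 124 128 125 122 126 123 124]
 [124 126 128 123 126 126 123 126 126 128 125 123 115 125 127 124 128 122]
 [125 127 126 126 127 125 126 127 126 125 123 126 125 123 126 123 124 126]]
```

View pics/crop1.png

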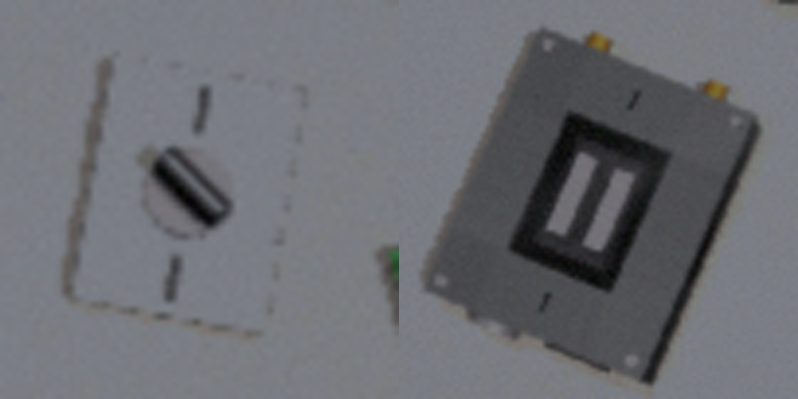

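The crop shows the aluminium cover with its ribs on a line from (172,278) to (202,110) and a crosswise knob at (190,187). The pump marks are at (545,300) and (635,100), with the opening between them.

```bash
python3 - <<'E'
from h import *
def A(p): return np.array(p)/5.7+[255,165]
def B(p): return (np.array(p)-[399,0])/(399/102)+[130,155]
r=ray("top",A([(172,278),(202,110)]),22);print("ribs",r,np.arctan2(*(r[1]-r[0])[1::-1]))
c=ray("top",A([(103,58),(305,90),(262,335),(67,297)]),21);print("corners mean",c.mean(0),np.linalg.norm(c-np.roll(c,1,0),axis=1))
k=ray("top",A([(222,214),(165,155)]),57);print("knob",k.mean(0),np.arctan2(*(k[1]-k[0])[1::-1]))
m=ray("top",B([(545,300),(635,100)]),75);print("pump marks",m.mean(0),np.arctan2(*(m[1]-m[0])[1::-1]))
o=ray("top",B([(571,113),(672,152),(611,291),(510,249)]),75);print("open",o.mean(0),np.linalg.norm(o-np.roll(o,1,0),axis=1))
p=ray("top",B([(541,28),(757,118)]),75);print(np.linalg.norm(p[1]-p[0]))
T=state();M=Rt(T["eef_rot"]);print(M)
E
```

```text
ribs [[ 516.57484938 -133.6407214    22.        ]
 [ 608.63079341 -151.675325     22.        ]] -0.19345899302229377
corners mean [ 562.47441502 -141.29239026   21.        ] [132.97853996 111.83255737 136.79328689 106.943719  ]
knob [ 562.19513288 -142.89668465   57.        ] 0.7508106616156642
pump marks [535.23702004 185.54876345  75.        ] -0.40518863671795763
open [533.97217801 184.9894456   75.        ] [113.10538271  83.41413104 114.70952548  83.34963227]
181.4202278976625
[[-9.70890666e-01  2.39523062e-01 -1.33004139e-04]
 [ 2.39523080e-01  9.70890216e-01 -9.40009030e-04]
 [-9.60214241e-05 -9.44503554e-04 -9.99999549e-01]]
```

Emit:
move_arm(
  steps=[
    [[-1.2,-0.9,0],[0,0,-0.5],85],
    [[-2.4,-1.8,0],[0,0,-1],85],
    [[-3.6,-2.7,0],[0,0,-1.5],85],
    [[-4.8,-3.6,0],[0,0,-2],85],
    [[-6,-4.5,0],[0,0,-2.5],85],
    [[-7.2,-5.4,0],[0,0,-3],85],
    [[-8.4,-6.3,0],[0,0,-3.5],85],
    [[-9.6,-7.2,0],[0,0,-4],85],
    [[-10.8,-8.1,0],[0,0,-4.5],85],
    [[-12,-9,0],[0,0,-5],85],
  ],
)

```text
time: 0.93
position: [414.3, 282.4, 207.7]
eef_rot: [-0.0, -0.142, 0.99, -0.0]
force: [1.3, 0.7, 0.9]
finger_gap: 85.5
grip_force: 0.0
```

```bash
cat >> h.py <<'E'
def go(x,y,z,yaw,s=None):
    "units to reach TCP xyz with tool x along yaw (mod pi), pointing down"
    s=s or state(); M=Rt(s["eef_rot"]); d=np.array([x,y,z])-s["position"]
    c=[]
    for k in (0,1):
        X=np.array([np.cos(yaw+k*np.pi),np.sin(yaw+k*np.pi),0]);Z=np.array([0,0,-1.])
        N=np.c_[X,np.cross(Z,X),Z]; c.append(R.from_matrix(M.T@N).as_rotvec())
    r=min(c,key=np.linalg.norm)
    print("pos",s["position"].round(1),"t",round(s["time"],2),"q",s["q"].round(2),"F",s["force"].round(1),"gap",round(s["finger_gap"],1)); print("shift",(M.T@d/30).round(2),"turn",(np.degrees(r)/6).round(2),"yaw",round(np.arctan2(M[1,0],M[0,0]),3))
E
python3 -c "
from h import *
go(562,-142,170,.75)"
```

```text
pos [414.3 282.4 207.7] t 0.93 q [-0.68  0.33 -0.05  1.92  0.02  0.9   1.12] F [1.3 0.7 0.9] gap 85.5
shift [ -0.76 -14.96   1.26] turn [-0.   -0.   -4.44] yaw -2.857
```

Emit:
move_arm(
  steps=[
    [[-0.1,-1.3,0.1],[0,0,-0.5],85],
    [[-0.2,-2.6,0.2],[0,0,-1],85],
    [[-0.3,-3.9,0.3],[0,0,-1.5],85],
    [[-0.4,-5.2,0.4],[0,0,-2],85],
    [[-0.5,-6.5,0.5],[0,0,-2.5],85],
    [[-0.6,-7.8,0.6],[0,0,-3],85],
    [[-0.7,-9.1,0.7],[0,0,-3.5],85],
    [[-0.8,-10.4,0.8],[0,0,-4],85],
    [[-0.8,-11.7,0.9],[0,0,-4.4],85],
    [[-0.8,-13,1],[0,0,-4.4],85],
  ],
)

```text
time: 1.77
position: [545.1, -85.7, 177.4]
eef_rot: [-0.0, -0.364, 0.931, 0.0]
force: [0.5, 1.0, -0.0]
finger_gap: 85.1
grip_force: 0.0
```

```bash
python3 -c "
from h import *
go(562,-142,150,.75)
shot('wrist','pics/w1.png')
go(562,-142,150,.75)"
```

```text
pos [545.1 -85.7 177.4] t 1.77 q [ 0.06  0.44 -0.01  1.83  0.01  0.87  2.36] F [ 0.5  1.  -0. ] gap 85.1
shift [ 0.86 -1.76  0.91] turn [ 0.   -0.   -0.04] yaw -2.396
pos [545.9 -93.9 176.9] t 1.82 q [ 0.07  0.44 -0.01  1.82  0.01  0.87  2.36] F [ -4.1 -10.2  -1.2] gap 85.2
shift [ 0.68 -1.55  0.9 ] turn [-0.02 -0.02 -0.13] yaw -2.405
```

View pics/w1.png

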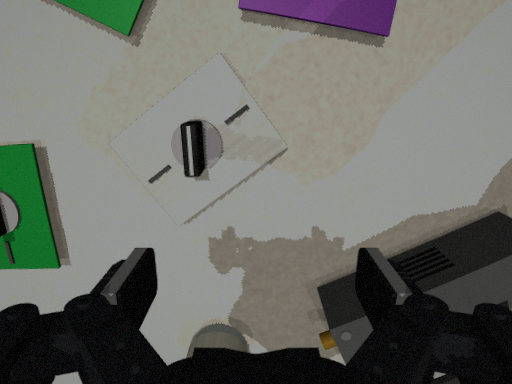

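The wrist view shows the aluminium cover with its ribs at (160,174) and (237,114). The knob's top line runs from about (188,125) to (194,174).

```bash
python3 - <<'E'
from h import *
im=cv2.imread("pics/w1.png"); s={"position":np.array([545.1,-85.7,177.4]),"eef_rot":[0,-.364,.931,0]}
sub=im[115:190,165:215].astype(int).min(2)
hsv=sub>110
# line: bright pixels flanked by dark
pts=[]
for r in range(sub.shape[0]):
    for c in range(4,sub.shape[1]-6):
        if sub[r,c]>sub[r,c-4]+40 and sub[r,c]>sub[r,c+5]+40 and sub[r,c-4]<60 and sub[r,c+5]<60: pts.append((c+165,r+115))
pts=np.array(pts,np.float32); print(len(pts),pts.min(0),pts.max(0))
l=ray("wrist",pts,57,s)[:,:2].astype(np.float32); v=cv2.fitLine(l,cv2.DIST_HUBER,0,.01,.01).ravel();print("line",v,np.arctan2(v[1],v[0]), l.mean(0),l.min(0),l.max(0))
b=ray("wrist",[(160,174),(237,114)],22,s);print(b,b.mean(0),np.arctan2(*(b[1]-b[0])[1::-1]))
c=ray("wrist",[(220,54),(287,148),(182,223),(110,143)],21,s);print(c.mean(0),np.linalg.norm(c-np.roll(c,1,0),axis=1))
E
```

```text
194 [186. 126.] [193. 175.]
line [   0.7154022    0.6987129  565.26575   -143.13739  ] 0.7735967 [ 565.3032  -143.11603] [ 549.6088 -158.3205] [ 581.1068  -127.72703]
[[ 610.90585559 -150.63776431   22.        ]
 [ 518.10093661 -133.64475945   22.        ]] [ 564.5033961  -142.14126188   22.        ] 2.9604942117524344
[ 563.78112346 -141.53342722   21.        ] [133.57321653 104.45216014 128.89479394 104.18257566]
```

```bash
python3 -c "
from h import *
go(564.3,-142.5,90,.775)"
```

```text
pos [545.9 -93.9 176.9] t 1.82 q [ 0.07  0.44 -0.01  1.82  0.01  0.87  2.36] F [ -4.1 -10.2  -1.2] gap 85.2
shift [ 0.62 -1.6   2.9 ] turn [-0.02 -0.02 -0.37] yaw -2.405
```

Emit:
move_arm(
  steps=[
    [[0.2,-0.4,0.5],[0,0,-0.1],60],
    [[0.4,-0.8,1],[0,0,-0.2],50],
    [[0.6,-1.2,1.5],[0,0,-0.3],50],
    [[0.6,-1.6,2],[0,0,-0.35],50],
    [[0.6,-1.6,2.5],[0,0,-0.35],50],
    [[0.6,-1.6,2.9],[0,0,-0.35],50],
    [[0.6,-1.6,2.9],[0,0,-0.35],50],
    [[0.6,-1.6,2.9],[0,0,-0.35],50],
    [[0.6,-1.6,2.9],[0,0,-0.35],50],
    [[0.6,-1.6,2.9],[0,0,-0.35],50],
  ],
)

```text
time: 2.65
position: [564.6, -131.0, 91.7]
eef_rot: [0.001, -0.38, 0.925, -0.0]
force: [0.0, 0.6, 1.2]
finger_gap: 49.7
grip_force: 0.0
```

```bash
python3 -c "
from h import *
go(564.3,-142.5,29,.775)"
```

```text
pos [ 564.6 -131.    91.7] t 2.65 q [ 0.15  0.6  -0.03  1.82  0.03  0.72  2.45] F [0.  0.6 1.2] gap 49.7
shift [ 0.28 -0.26  2.09] turn [-0.01  0.01  0.04] yaw -2.362
```

Emit:
move_arm(
  steps=[
    [[0.15,-0.15,0.3],[0,0,0.04],50],
    [[0.28,-0.26,0.6],[0,0,0.04],50],
    [[0.28,-0.26,0.9],[0,0,0.04],50],
    [[0.28,-0.26,1.2],[0,0,0.04],50],
    [[0.28,-0.26,1.5],[0,0,0.04],50],
    [[0.28,-0.26,1.8],[0,0,0.04],50],
    [[0.28,-0.26,2.05],[0,0,0.04],50],
    [[0.28,-0.26,2.05],[0,0,0.04],50],
    [[0.28,-0.26,2.05],[0,0,0.04],50],
    [[0.28,-0.26,2.05],[0,0,0.04],50],
  ],
)

```text
time: 3.48
position: [563.9, -142.6, 29.5]
eef_rot: [0.0, -0.378, 0.926, -0.0]
force: [-0.3, -0.1, -0.2]
finger_gap: 50.2
grip_force: 0.0
```

```bash
python3 -c "
from h import *
go(564.3,-142.5,29,.775)"
```

```text
pos [ 563.9 -142.6   29.5] t 3.48 q [ 0.17  0.69 -0.04  1.84  0.04  0.61  2.45] F [-0.3 -0.1 -0.2] gap 50.2
shift [-0.01 -0.01  0.02] turn [-0.  0.  0.] yaw -2.366
```

Emit:
move_arm(
  steps=[
    [[0,0,0],[0,0,0],30],
    [[0,0,0],[0,0,0],10],
    [[0,0,0],[0,0,0],5],
    [[0,0,0],[0,0,0],5],
    [[0,0,0],[0,0,0],5],
    [[0,0,0],[0,0,0],5],
    [[0,0,0],[0,0,0],5],
    [[0,0,0],[0,0,0],5],
    [[0,0,0],[0,0,0],5],
    [[0,0,0],[0,0,0],5],
  ],
  grip_force=50,
)

```text
time: 4.32
position: [563.8, -142.7, 29.7]
eef_rot: [0.0, -0.378, 0.926, -0.0]
force: [-1.5, 1.1, 7.0]
finger_gap: 11.3
grip_force: 48.8
```

```bash
python3 -c "
from h import *
go(564.3,-142.5,150,.56)
print(state()['grip_force'])"
```

```text
pos [ 563.8 -142.7   29.7] t 4.32 q [ 0.17  0.69 -0.04  1.84  0.04  0.61  2.45] F [-1.5  1.1  7. ] gap 11.3
shift [-0.02 -0.01 -4.01] turn [-0.    0.    2.05] yaw -2.367
48.79392743110657
```

Emit:
move_arm(
  steps=[
    [[0,0,-0.4],[0,0,0],5],
    [[0,0,-0.9],[0,0,0],5],
    [[0,0,-1.5],[0,0,0],5],
    [[0,0,-2.1],[0,0,0.3],5],
    [[0,0,-2.7],[0,0,0.6],5],
    [[0,0,-3.3],[0,0,0.9],5],
    [[0,0,-3.9],[0,0,1.2],5],
    [[0,0,-4.4],[0,0,1.5],5],
    [[0,0,-4.4],[0,0,1.8],5],
    [[0,0,-4.4],[0,0,2],5],
  ],
)

```text
time: 5.15
position: [563.9, -142.7, 162.8]
eef_rot: [0.001, -0.278, 0.961, -0.0]
force: [0.1, 0.8, -2.5]
finger_gap: 11.5
grip_force: 49.2
```

```bash
python3 -c "
from h import *
go(534,185,160,.55)
print(state()['grip_force'])"
```

```text
pos [ 563.9 -142.7  162.8] t 5.15 q [ 0.14  0.5   0.01  1.77 -0.01  0.87  2.29] F [ 0.1  0.8 -2.5] gap 11.5
shift [-4.99  9.77  0.09] turn [-0.01  0.01  0.13] yaw -2.578
49.19774115085602
```

Emit:
move_arm(
  steps=[
    [[-0.3,0.6,0],[0,0,0],5],
    [[-0.8,1.6,0],[0,0,0],5],
    [[-1.4,2.8,0],[0,0,0],5],
    [[-2,4,0],[0,0,0],5],
    [[-2.6,5.2,0],[0,0,0],5],
    [[-3.2,6.4,0],[0,0,0.05],5],
    [[-3.8,7.6,0],[0,0,0.1],5],
    [[-4.4,8.7,0],[0,0,0.1],5],
    [[-4.8,9.4,0],[0,0,0.1],5],
    [[-5,9.75,0],[0,0,0.1],5],
  ],
)

```text
time: 5.98
position: [532.3, 188.7, 161.1]
eef_rot: [-0.0, -0.276, 0.961, 0.001]
force: [-0.2, -0.2, -3.5]
finger_gap: 11.4
grip_force: 49.2
```

Emit:
move_arm(
  steps=[
    [[0,0,0],[0,0,0],5],
    [[0,0,0],[0,0,0],5],
    [[0,0,0],[0,0,0],5],
    [[0,0,0],[0,0,0],5],
    [[0,0,0],[0,0,0],5],
    [[0,0,0],[0,0,0],5],
    [[0,0,0],[0,0,0],5],
    [[0,0,0],[0,0,0],5],
    [[0,0,0],[0,0,0],5],
    [[0,0,0],[0,0,0],5],
  ],
)

```text
time: 6.82
position: [533.6, 184.6, 161.2]
eef_rot: [0.0, -0.274, 0.962, 0.0]
force: [0.8, 1.0, -2.6]
finger_gap: 11.3
grip_force: 49.2
```

```bash
python3 -c "
from h import *
go(534,185,115,.55)
shot('wrist','pics/w2.png')"
```

```text
pos [533.6 184.6 161.2] t 6.82 q [-0.42  0.48 -0.03  1.81  0.02  0.85  1.67] F [ 0.8  1.  -2.6] gap 11.3
shift [-0.02  0.    1.54] turn [-0.    0.    0.05] yaw -2.587
```

View pics/w2.png

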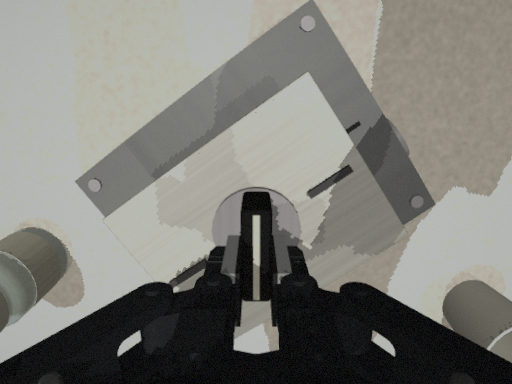

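The cover is held level over the pump. Pump screws are at (308,23), (94,186) and (417,201), and pump corners at (313,0), (77,181) and (436,204). Cover corners are at (309,73), (104,221) and (405,225).

```bash
python3 - <<'E'
from h import *
s=state()
def an(a,b): return round(np.arctan2(*(b-a)[1::-1]),3)
def rep(n,px,z):
    P=ray("wrist",px,z,s)[:,:2]; print(n,"center",((P[1]+P[2])/2).round(1),"len",np.linalg.norm(P[0]-P[1]).round(1),np.linalg.norm(P[0]-P[2]).round(1),"yaw",an(P[0],P[1]),an(P[0],P[2]))
rep("screws",[(308,23),(94,186),(417,201)],75)
rep("corners",[(313,0),(77,181),(436,204)],75)
rep("cover",[(309,73),(104,221),(405,225)],152.5)
r=ray("wrist",[(190,271),(330,181)],153.5,s);print("ribs",an(r[0],r[1]),r)
m=ray("wrist",[(353,127)],75,s);print("mark",m)
k=ray("wrist",[(256.5,216),(256.5,300)],188.5,s);print("slot",an(k[0],k[1]),k)
# refine by corner detection
g=cv2.cvtColor(cv2.imread("pics/w2.png"),cv2.COLOR_BGR2GRAY)
c=np.float32([(77,181),(436,204),(309,73),(104,221)]).reshape(-1,1,2)
print(cv2.cornerSubPix(g,c,(5,5),(-1,-1),(3,50,.01)).reshape(-1,2))
E
```

```text
screws center [536.1 187.4] len 199.0 157.3 yaw -0.393 1.176
corners center [534.7 188.2] len 218.6 179.2 yaw -0.396 1.179
cover center [531.9 183.4] len 134.8 98.2 yaw -0.403 1.178
ribs 2.732 [[575.86453954 167.07678255 153.5       ]
 [490.35212707 204.21912894 153.5       ]]
mark [[455.41365858 220.60115299  75.        ]]
slot 0.557 [[516.54018031 174.82684723 188.5       ]
 [552.21969527 197.03592988 188.5       ]]
[[ 74.3143  180.84665]
 [435.28867 203.65845]
 [307.4584   71.28195]
 [104.78154 217.36047]]
```

```bash
python3 -c "
from h import *
go(535,186,109,.565)"
```

```text
pos [533.5 184.6 161.2] t 6.87 q [-0.42  0.48 -0.03  1.81  0.02  0.85  1.67] F [ 0.2  0.3 -2.5] gap 11.7
shift [-0.07  0.01  1.74] turn [ 0.   -0.   -0.09] yaw -2.587
```

Emit:
move_arm(
  steps=[
    [[-0.03,0,0.4],[0,0,-0.05],5],
    [[-0.07,0,0.8],[0,0,-0.1],5],
    [[-0.07,0,1.2],[0,0,-0.1],5],
    [[-0.07,0,1.6],[0,0,-0.1],5],
    [[-0.07,0,1.74],[0,0,-0.1],5],
    [[-0.07,0,1.8],[0,0,-0.1],5],
    [[-0.07,0,1.86],[0,0,-0.1],5],
    [[-0.07,0,1.92],[0,0,-0.1],5],
    [[-0.07,0,1.98],[0,0,-0.1],5],
    [[-0.07,0,2.02],[0,0,-0.1],5],
  ],
)

```text
time: 7.7
position: [535.5, 185.8, 100.7]
eef_rot: [0.0, -0.279, 0.96, 0.0]
force: [-0.3, -0.1, -2.5]
finger_gap: 11.8
grip_force: 49.2
```

```bash
python3 -c "
from h import *
go(535,186,95.5,.565)"
```

```text
pos [535.5 185.8 100.7] t 7.7 q [-0.41  0.57 -0.03  1.85  0.03  0.73  1.67] F [-0.3 -0.1 -2.5] gap 11.8
shift [0.01 0.01 0.17] turn [-0.    0.    0.01] yaw -2.576
```

No contact force with the rim 4 mm below the pump's top, so the rim is in the opening. I'll lower it onto the cheeks.

Emit:
move_arm(
  steps=[
    [[0,0,0.04],[0,0,0],5],
    [[0,0,0.08],[0,0,0],5],
    [[0,0,0.12],[0,0,0],5],
    [[0,0,0.16],[0,0,0],5],
    [[0,0,0.18],[0,0,0],5],
    [[0,0,0.18],[0,0,0],5],
    [[0,0,0.18],[0,0,0],5],
    [[0,0,0.18],[0,0,0],5],
    [[0,0,0.18],[0,0,0],5],
    [[0,0,0.18],[0,0,0],5],
  ],
)

```text
time: 8.53
position: [535.6, 185.8, 95.7]
eef_rot: [0.0, -0.279, 0.96, 0.0]
force: [-1.6, -0.4, 5.2]
finger_gap: 11.9
grip_force: 50.3
```

```bash
python3 -c "
from h import *
go(535,186,95.5,-.395)
print(state()['wrist_torque'])"
```

```text
pos [535.6 185.8  95.7] t 8.53 q [-0.41  0.57 -0.03  1.85  0.03  0.72  1.67] F [-1.6 -0.4  5.2] gap 11.9
shift [0.01 0.02 0.01] turn [0.   0.01 9.17] yaw -2.576
[-0.21054374  0.37468082 -0.0228538 ]
```

Emit:
move_arm(
  steps=[
    [[0,0,0],[0,0,0.9],5],
    [[0,0,0],[0,0,1.8],5],
    [[0,0,0],[0,0,2.7],5],
    [[0,0,0],[0,0,3.6],5],
    [[0,0,0],[0,0,4.5],5],
    [[0,0,0],[0,0,5.4],5],
    [[0,0,0],[0,0,6.3],5],
    [[0,0,0],[0,0,7.2],5],
    [[0,0,0],[0,0,8.1],5],
    [[0,0,0],[0,0,9],5],
  ],
)

```text
time: 9.37
position: [535.5, 186.2, 95.3]
eef_rot: [0.0, 0.189, 0.982, 0.0]
force: [0.5, 1.3, -2.5]
finger_gap: 11.5
grip_force: 49.3
```

Emit:
move_arm(
  steps=[
    [[0,0,0],[0,0,0.2],5],
    [[0,0,0],[0,0,0.3],5],
    [[0,0,0],[0,0,0.3],5],
    [[0,0,0],[0,0,0.3],5],
    [[0,0,0],[0,0,0.3],5],
    [[0,0,0],[0,0,0.3],5],
    [[0,0,0],[0,0,0.3],5],
    [[0,0,0],[0,0,0.3],5],
    [[0,0,0],[0,0,0.3],5],
    [[0,0,0],[0,0,0.3],5],
  ],
)

```text
time: 10.2
position: [535.3, 185.7, 95.2]
eef_rot: [-0.0, 0.203, 0.979, -0.0]
force: [-0.5, 1.5, -1.8]
finger_gap: 11.5
grip_force: 49.3
```

```bash
python3 -c "
from h import *
go(535,186,88.7,-.395)
print(state()['wrist_torque'])
shot('wrist','pics/w3.png')"
```

```text
pos [535.3 185.7  95.2] t 10.2 q [-0.6   0.59  0.23  1.86 -0.2   0.71  0.9 ] F [-0.5  1.5 -1.8] gap 11.5
shift [0.01 0.   0.22] turn [-0.   -0.   -0.13] yaw 2.733
[ 0.38112011 -0.04107703  0.06528823]
```

View pics/w3.png

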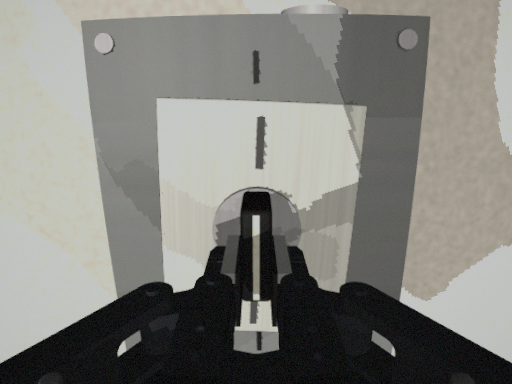

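The slot, ribs and pump marks are in line near column 256, and the cover is level and centred. Now I'll press down.

Emit:
move_arm(
  steps=[
    [[0,0,0.03],[0,0,-0.05],5],
    [[0,0,0.06],[0,0,-0.1],5],
    [[0,0,0.09],[0,0,-0.1],5],
    [[0,0,0.12],[0,0,-0.1],5],
    [[0,0,0.15],[0,0,-0.1],5],
    [[0,0,0.18],[0,0,-0.1],5],
    [[0,0,0.21],[0,0,-0.1],5],
    [[0,0,0.24],[0,0,-0.1],5],
    [[0,0,0.26],[0,0,-0.1],5],
    [[0,0,0.26],[0,0,-0.1],5],
  ],
  grip_force=70,
)

```text
time: 11.08
position: [535.7, 185.9, 88.6]
eef_rot: [0.0, 0.198, 0.98, 0.0]
force: [-6.7, -1.5, 26.8]
finger_gap: 10.3
grip_force: 73.3
```

```bash
python3 -c "
from h import *
go(535,186,88.7,-.395)
print(state()['wrist_torque'])
shot('wrist','pics/w4.png')"
```

```text
pos [535.7 185.9  88.6] t 11.08 q [-0.6   0.6   0.22  1.87 -0.2   0.7   0.91] F [-6.7 -1.5 26.8] gap 10.3
shift [ 0.02 -0.01 -0.  ] turn [ 0.01  0.01 -0.03] yaw 2.743
[-0.13936283  1.49330723 -0.03449386]
```

View pics/w4.png

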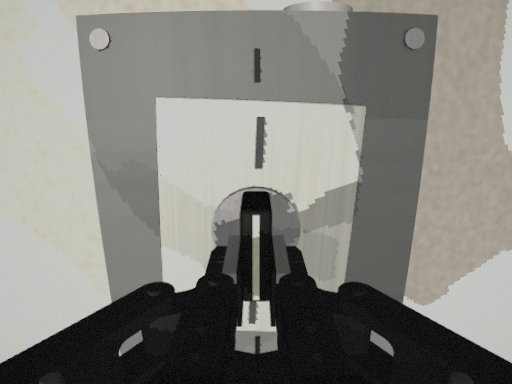

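The pressed view shows the slot, ribs and pump marks still in line. TCP height is 88.6 mm, where flush predicts 88.7, and the push is 27 N, more than the seal's 9 N, so the cover is bottomed on the pump. I'm handing in.

```bash
python3 -c "
from rig import hand_in
print(hand_in())"
```

```text
the job is handed in; nothing more can be done
None
```

The job is handed in: the aluminium cover sits in the pump's opening with the knob turned in line, and the gripper is holding it pressed flush at about 27 N, at 11 s of the 42 s allowed; the judge returned no verdict.

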